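# Clamp a small wooden plane in the bench vise

### The job

Get the little wooden plane body (the one with the knob) held in the machine vise for filing: first take the leftover offcut out of the vise and put it in the steel tray, then stand the plane sole-down on the vise bed, lengthwise across the middle of the jaws, and crank the sliding jaw onto it. Walnut bruises, so clamp gently: about a quarter turn beyond the point where it is nipped between both jaws, no more. Leave the other things on the bench as they are.

Things in the scene. Friction and masses are not known exactly. Their poses are not given: they have to be found in the camera images.
- vise: grey machine vise, fixed on a 200 x 120 x 20 mm board. Origin at board underside (bench height) in the middle. Its x axis is the screw axis pointing from the crank to the fixed jaw. Flat bed at z = 62 mm; fixed jaw face at x = +50 mm, jaw 30 mm thick and 84 mm wide, jaw tops at z = 86 mm; screw bearing x -86 to -70 mm, top z = 90 mm. Its place and yaw change between starts
- jaw: sliding jaw, 34 x 64 x 24 mm, faced with springy black rubber 8 mm thick that yields up to 6 mm (10 N per mm). Origin on the unsqueezed rubber face (facing the fixed jaw, along vise +x) at bed level, mid-width. At crank 0 that face is at vise x = -16 mm (66 mm from the fixed jaw); it starts 52 to 64 mm from it. Moved by the crank only (self-locking screw, 16 mm a turn)
- crank (a joint): angle of the crank about the vise's +x axis, rad, 0 = jaw fully open with the handle straight up; grows as the jaw closes (clockwise seen from the crank's end), several turns; the jaw's advance is 2.55 mm per rad. Turning needs about 6 N at the handle, and a little more as the jaw squeezes something (7 N more per 100 N of clamping)
- crank_grip (a point): point to grip on the crank's handle: on the centre line of a free-spinning round sleeve, 14 mm diameter, 68 mm long, parallel to the vise's x axis; 36 mm from the screw axis, 43 mm outward of the crank arm and 25 mm from the sleeve's outer end. It circles in the plane vise x = -148 mm, and does not move along the axis
- crank_axis (a point): centre of that circle: on the screw axis, at vise x = -148 mm, 75 mm above the bench
- plane: the workpiece: small plane body of dark oiled walnut, 100 (x) x 30 (y) x 46 (z) mm, with an open throat (a 24 x 18 mm slot in the top near the middle) and a round knob 22 mm wide and 24 mm high on top at x = +36 mm. Origin at the centre of its sole (underside), z up. Clamped, its x axis lies along the vise's y axis (either way round), its 30 mm width between the jaws
- offcut: leftover pale wooden offcut, 22 (x) x 60 (y) x 44 (z) mm, standing loose on the vise bed between the jaws; origin at the centre of its underside
- tray: open dark steel tray fixed on the bench, 120 (x) x 150 (y) x 35 (z) mm outside, walls and floor 4 mm; origin at the centre of its underside
- block: bystander: plain dark wooden block 105 x 36 x 40 mm without knob or slot; origin at underside centre
- oilcan: bystander: steel oil can with a spout, 66 mm diameter, 125 mm high, standing; origin at underside centre
- hammer: bystander: hammer 260 mm long, head 78 mm wide, lying; origin at its middle on the bench
- screwdriver: bystander: screwdriver 200 mm long, lying; origin at its middle
- wrench: bystander: wrench 180 mm long, 8 mm thick, lying; origin at its middle
- jar: bystander: glass jar 60 mm diameter, 85 mm high; origin at underside centre
- brush: bystander: flat brush 200 mm long, lying; origin at its middle
There are look-alikes about, which are no part of the job. What is shaped like the plane but green or orange is not meant.

How it is judged:
By the outcome, as a careful person would: the job done as asked, in the order asked, and still so for the second after the job is handed in, with the robot touching nothing.
It also fails if it takes over 72 s, if anything falls off the work surface, if the arm or the gripper's body presses on something with over 40 N, if the wrist force passes 120 N, or if a joint passes its speed limit or range.

### The arm

A 6-joint arm with a two-finger parallel gripper is mounted at the origin on the work surface. World frame = base frame: x ahead of the robot, y to its left, z up, the work surface at z = 0. Lengths are in m, angles in rad, forces in N, time in s.
With the tool pointing down it reaches from about 0.3 to 0.775 m from the base axis. Payload 14.6 kg.
Tool frame: the origin (TCP) lies at the very end of the fingers, on their centre line; the grasp point (between the pads) lies 19 mm behind it (grip_point_offset is the distance from the TCP to the grasp point, in m); z points along the fingers, y is the line along which they close (so a half turn about z gives the same grasp; the last joint's range is limited). The gripper opens to 94 mm and grips with 3 to 60 N. Pads are 16 mm wide; open, the fingers measure 119 mm over their backs; the gripper's body (75 mm by 177 mm) begins 78 mm behind the grasp point.
Start: joints at [-0.067, 0.3, 1.521, -0, 1.321, -0.067], TCP at [0.55, -0, 0.205] pointing down, gripper open.
Joint ranges: [-3.03, 3.03], [-0.79, 2.21], [0.23, 2.52], [-1.04, 4.18], [0, 3.07], [-2.55, 2.55]. Speed limits (rad/s): [2.22, 2.22, 2.57, 3.14, 3.14, 3.14].

### API

Orientations are given as a rotation vector (axis times angle).
In Python, from workcell import * gives the robot as it stands. The module is installed in compiled form; this text tells all that it offers.
- The arm moves only by the tool send_rows, never from a script. Its argument "rows" is a list of rows, each an object with "dp": the shift along the world's x, y, z normalised to -1 to 1, where 1 is 40 mm, a list of three; "dr": the turn, a rotation vector about the world's x, y, z normalised to -1 to 1, where 1 is 360 degrees, a list of three; "fingers": the closure, from 0 (fully open) to 1 (shut). A call has 1 to 5 rows; each row shifts and turns the commanded pose from where the row before left it; what a row does not reach is not made up. A row lasts 1/12 s, in which the tool goes at most 41.7 mm and 7.16 degrees, less where a joint would pass 70% of its speed; a pose out of reach is approached as far as the arm can. A call with a number of a shift or a turn outside -1 to 1 is refused whole. A call with a gripper value outside its range is refused whole. The fingers move at their own pace and stop on an object; "grip_force" is the grip in N (left out, the last holds). Time passes only in rows, so rows that do not move let the fingers close. It gives the time, the measured TCP pose, the force, the opening and the grip force at its end, in the units of the state.
- observe(): the state, without advancing time (a new reading comes with each control period).
- camera(name): name is "scene" or "side" or "wrist"; returns the picture (480x640x3 uint8, red, green, blue); there is no depth.
- calibration(name): a dict with "intrinsics" (3x3 intrinsics, pixels), "extrinsics" (4x4, takes a point from camera to world coordinates). Camera axes: x right, y down, z forward; pixel columns grow to the right and rows downward; lengths in m; the calibration is good to about 2 mm. The wrist camera is an equidistant fisheye: a pixel r from the principal point sees the ray r / f radians off the axis. A picture is of the moment at which its call begins: read the wrist's pose just before it. calibration takes no time and is no camera call; for the wrist camera it gives the pose at the moment of the call.
- finish_job(): hands the job in; it is judged then, once.
Trained networks look in the newest picture that a camera, given by its name, has taken for a name from the list of things; names that differ only in an ending like _2 or _b are one class to them, and where a whole thing is asked for, a point or a joint stands for the part that bears it (a point fixed in the world has none). Each returns a list of dicts, best first, with "score" (0 to 1); they miss things now and then, are a little off and sometimes report something else, mostly with a low value. They report only what shows in the picture. A call takes as long as a camera call. They do not tell look-alikes from the thing itself.
- search_frame(camera, label): "centre" ([x, y, z] in m, in world coordinates, good to about 4 mm: the middle of the surface that is visible of it).
- cut_out(camera, label): "region" (480x640 bool, what is visible of it).
- spot_point(camera, label): "centre" ([x, y, z] in m, in world coordinates, good to about 4 mm: a listed point, or the origin of a listed thing).
The state is a dict: "t": time; "joints": joint angles; "qvel": joint speeds; "joint_efforts": joint torques, N m; "ee_pos": TCP position; "tool_rot": TCP orientation; "ft_force": force on the tool from outside, world axes, zero at the start; "ft_torque": the same for the moment, N m; "width": finger opening in m; "grip_force": force on a finger pad.
Only numpy, scipy, OpenCV 4.12 (cv2) and the standard library are available. Lean on these libraries where they do the work, as an engineer would, in place of code of your own. Each camera call takes 0.05 s, during which the arm holds its last target. There are 200 camera calls.

## Working session

There is one attempt and no reset: what is moved stays moved. The work goes in short steps, Python scripts to look and compute and a tool call to move; the robot and the scene stay as the last step left them, time stands still between calls to the robot, and variables do not carry over. Pictures are saved under pics/ and viewed, at most 10 in all, crops included, and the job is handed in when it is done.

Besides the shell and the picture viewer there is one more tool, called after "Call:" as name([rows], argument=value, ...), one row to a line, values as JSON. send_rows: Moves the arm, as the interface text tells. Its arguments: {"type":"object","properties":{"rows":{"type":"array","items":{"type":"object","properties":{"dp":{"type":"array","items":{"type":"number","minimum":-1,"maximum":1}},"dr":{"type":"array","items":{"type":"number","minimum":-1,"maximum":1}},"fingers":{"type":"number"}}}},"grip_force":{"type":"number"}},"required":["rows"]}

```bash
mkdir -p pics
cat > h.py <<'E'
from workcell import *
import numpy as np, cv2
def snap(n,fn=None):
    im=camera(n)
    if fn: cv2.imwrite('pics/'+fn,im[:,:,::-1])
    return im
def proj(n,P):
    c=calibration(n);E=np.linalg.inv(np.array(c['extrinsics']));K=np.array(c['intrinsics'])
    p=(E[:3,:3]@np.atleast_2d(P).T).T+E[:3,3]
    if n=='wrist':
        r=np.hypot(p[:,0],p[:,1]);th=np.arctan2(r,p[:,2]);q=p[:,:2]/r[:,None]*th[:,None]
    else: q=p[:,:2]/p[:,2:]
    return q*[K[0,0],K[1,1]]+K[:2,2]
def ray(n,uv):
    c=calibration(n);E=np.array(c['extrinsics']);K=np.array(c['intrinsics'])
    q=(np.array(uv,float)-K[:2,2])/[K[0,0],K[1,1]]
    if n=='wrist':
        r=np.hypot(*q);d=np.array([*(q/max(r,1e-9)*np.sin(r)),np.cos(r)])
    else: d=np.array([*q,1])
    d=E[:3,:3]@d;return E[:3,3],d/np.linalg.norm(d)
def onz(n,uv,z):
    o,d=ray(n,uv);return o+d*(z-o[2])/d[2]
E
python3 - <<'E'
from h import *
np.set_printoptions(precision=4,suppress=True)
for n in ['scene','side','wrist']:
    snap(n,n+'0.png')
    print(n,np.array(calibration(n)['extrinsics'])[:3,3])
    for l in ['vise','jaw','crank_grip','crank_axis','plane','offcut','tray']:
        print(n,l,[(np.round(r['centre'],3).tolist(),round(r['score'],2)) for r in spot_point(n,l)[:4]])
print(observe())
a=[cv2.imread(f'pics/{n}0.png') for n in ['scene','side']]
E
```

```text
scene [ 1.6539 -0.2684  0.8142]
scene vise [([0.512, -0.117, 0.0], 0.85)]
scene jaw [([0.509, -0.122, 0.061], 0.7), ([0.44, 0.163, 0.001], 0.7)]
scene crank_grip [([0.485, -0.267, 0.048], 0.71)]
scene crank_axis [([0.505, -0.266, 0.071], 0.69)]
scene plane [([0.343, 0.463, 0.002], 0.92), ([0.417, 0.343, -0.001], 0.81), ([0.279, 0.33, 0.0], 0.71)]
scene offcut [([0.5, -0.092, 0.062], 0.85), ([0.508, -0.122, 0.061], 0.28)]
scene tray [([0.649, 0.186, 0.0], 0.58)]
side [ 0.0114 -0.848   1.1154]
side vise [([0.503, -0.119, -0.002], 0.77), ([0.507, -0.272, 0.076], 0.72)]
side jaw [([0.506, -0.122, 0.062], 0.6)]
side crank_grip [([0.5, -0.095, 0.063], 0.71), ([0.791, -0.152, -0.001], 0.52)]
side crank_axis [([0.503, -0.27, 0.078], 0.9), ([0.444, 0.16, 0.002], 0.25)]
side plane [([0.412, 0.34, 0.003], 0.9), ([0.282, 0.332, 0.0], 0.68), ([0.34, 0.468, 0.002], 0.65)]
side offcut [([0.501, -0.094, 0.063], 0.7), ([0.509, -0.118, -0.001], 0.3)]
side tray [([0.647, 0.185, -0.003], 0.9)]
wrist [0.5504 0.0686 0.3833]
wrist vise [([0.508, -0.122, -0.002], 0.77)]
wrist jaw []
wrist crank_grip [([0.486, -0.266, 0.042], 0.38)]
wrist crank_axis []
wrist plane []
wrist offcut [([0.5, -0.092, 0.062], 0.81)]
wrist tray [([0.645, 0.184, -0.0], 0.85)]
{'t': 1.2, 'joints': array([-0.0666,  0.2999,  1.521 , -0.    ,  1.3207, -0.0666]), 'qvel': array([-0.0014, -0.0004,  0.0001,  0.0011,  0.0019, -0.0018]), 'joint_efforts': array([  0.0024, -53.1664, -35.2917,   0.071 ,   0.0213,   0.    ]), 'ee_pos': array([ 0.55  , -0.    ,  0.2054]), 'tool_rot': array([ 2.2214,  2.2214, -0.0001]), 'ft_force': array([ 0.7186, -0.2199,  0.2125]), 'ft_torque': array([-0.003 ,  0.0387, -0.0221]), 'grip_force': 0.0, 'width': 0.09404706965716884}
```

View pics/scene0.png

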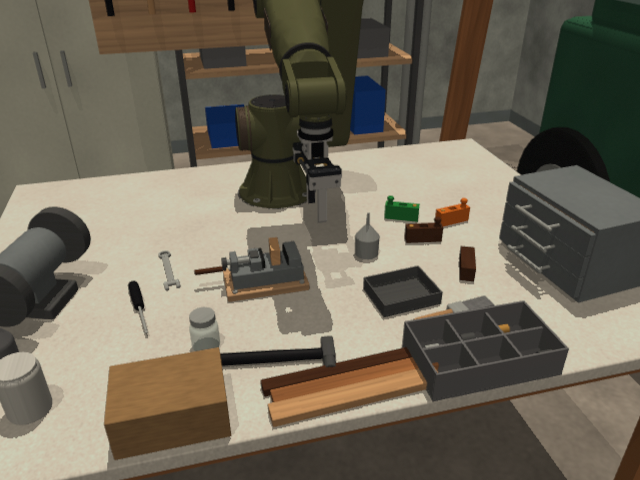

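View pics/side0.png

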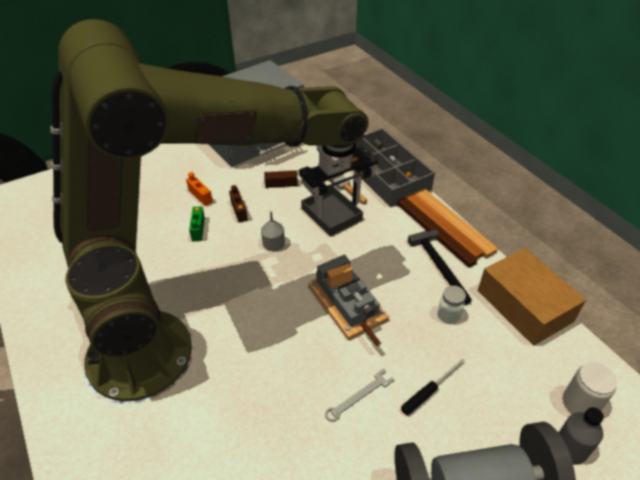

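View pics/wrist0.png

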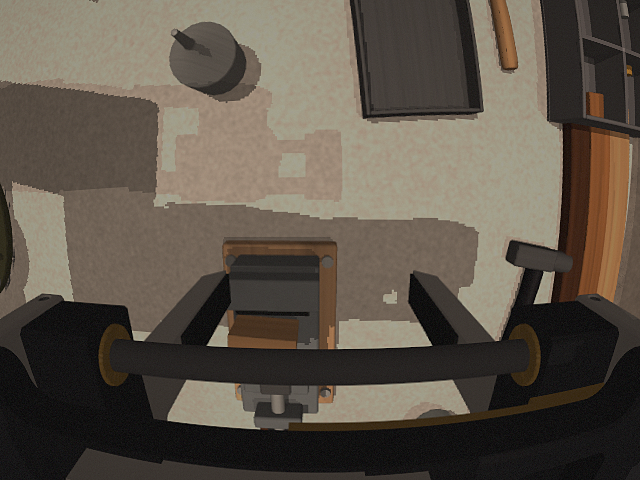

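Views: the scene image shows the vise at (265,270) with the pale offcut in it and the crank handle to its left at (210,271). The brown plane with its knob is at (423,232), the green and orange look-alikes at (402,210) and (453,212), the plain block at (467,263) and the tray at (402,291). In the side image the plane is at (238,203), which matches the spot at (0.41,0.34). The wrist image has the vise at (280,330) running nearly along world y. I'll move the wrist camera over the vise.

Call:
send_rows([
  {"dp": [-0.2, -0.8, 0.1]},
  {"dp": [-0.2, -0.8, 0.1]},
  {"dp": [-0.2, -0.8, 0.1]},
  {"dp": [-0.2, -0.8, 0.1]},
  {"dp": [-0.2, -0.8, 0.1]},
])

```text
invalid input at $.rows[0]: expected keys dp, dr, fingers
```

Call:
send_rows([
  {"dp": [0, 0, 0]},
  {"dp": [0, 0, 0]},
  {"dp": [0, 0, 0]},
])

```text
invalid input at $.rows[0]: expected keys dp, dr, fingers
```

Run:
```python
from h import *
np.set_printoptions(precision=4,suppress=True)
o=observe();print(o['ee_pos'],o['tool_rot'])
snap('wrist','wrist1.png')
for l in ['vise','jaw','crank_grip','crank_axis','offcut']:
    print(l,[(np.round(r['centre'],4).tolist(),round(r['score'],2)) for r in spot_point('wrist',l)[:3]])
for l in ['offcut','vise','jaw']:
  for r in cut_out('wrist',l)[:1]:
    m=r['region'].astype(np.uint8);c=max(cv2.findContours(m,0,2)[0],key=cv2.contourArea)
    print(l,cv2.minAreaRect(c),cv2.approxPolyDP(c,4,True).reshape(-1,2).tolist())
```

```text
[ 0.55   -0.      0.2054] [ 2.2214  2.2214 -0.0001]
vise [([0.5088, -0.121, 0.0001], 0.87)]
jaw []
crank_grip [([0.4869, -0.2653, 0.0411], 0.55)]
crank_axis []
offcut [([0.4984, -0.0921, 0.0606], 0.88), ([0.485, -0.267, 0.0428], 0.17)]
offcut ((262.6206359863281, 332.0700378417969), (70.73697662353516, 32.62384796142578), 3.5763344764709473) [[227, 335], [228, 346], [296, 348], [298, 320], [238, 315]]
vise ((279.5, 294.0), (108.0, 113.0), 90.0) [[225, 242], [229, 327], [238, 314], [296, 318], [299, 347], [333, 346], [333, 242]]
jaw ((276.5, 389.5), (9.0, 63.0), 90.0) [[245, 385], [246, 391], [262, 394], [308, 391], [307, 386]]
```

View pics/wrist1.png

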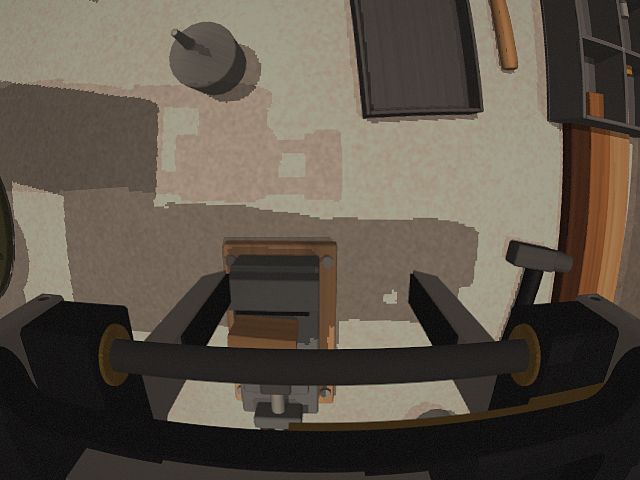

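The moves were refused because the rows lacked keys, so this picture is the same as before: vise at (280,320), partly behind the gripper bar. I'll send the rows again with all keys.

Call:
send_rows([
  {"dp": [-0.2, -0.8, 0.1], "dr": [0, 0, 0], "fingers": 0},
  {"dp": [-0.2, -0.8, 0.1], "dr": [0, 0, 0], "fingers": 0},
  {"dp": [-0.2, -0.8, 0.1], "dr": [0, 0, 0], "fingers": 0},
  {"dp": [-0.2, -0.8, 0.1], "dr": [0, 0, 0], "fingers": 0},
  {"dp": [-0.2, -0.8, 0.1], "dr": [0, 0, 0], "fingers": 0},
])

```text
t: 2.07
ee_pos: [0.5094, -0.1614, 0.2258]
tool_rot: [2.221, 2.222, 0.0]
ft_force: [0.6, -0.2, -0.2]
width: 0.094
grip_force: 0.0
```

Call:
send_rows([
  {"dp": [0, 0, 0], "dr": [0, 0, 0], "fingers": 0},
  {"dp": [0, 0, 0], "dr": [0, 0, 0], "fingers": 0},
])

```text
t: 2.23
ee_pos: [0.5097, -0.1612, 0.2256]
tool_rot: [2.224, 2.218, 0.0]
ft_force: [0.1, 0.3, 0.2]
width: 0.0945
grip_force: 0.0
```

Run:
```python
from h import *
np.set_printoptions(precision=4,suppress=True)
o=observe();print(o['ee_pos'],o['tool_rot'])
snap('wrist','wrist2.png')
for l in ['vise','jaw','crank_grip','crank_axis','offcut']:
    print(l,[(np.round(r['centre'],4).tolist(),round(r['score'],2)) for r in spot_point('wrist',l)[:3]])
for l in ['offcut','vise','jaw']:
  for r in cut_out('wrist',l)[:1]:
    m=r['region'].astype(np.uint8);c=max(cv2.findContours(m,0,2)[0],key=cv2.contourArea)
    print(l,cv2.minAreaRect(c),cv2.approxPolyDP(c,4,True).reshape(-1,2).tolist())
```

```text
[ 0.5097 -0.1612  0.2256] [2.2241 2.2184 0.0003]
vise [([0.5097, -0.1222, -0.0025], 0.68)]
jaw [([0.5075, -0.1266, 0.0636], 0.82)]
crank_grip [([0.488, -0.2642, 0.0392], 0.85)]
crank_axis [([0.5047, -0.2677, 0.0724], 0.71)]
offcut [([0.4993, -0.0931, 0.063], 0.68)]
offcut ((306.0887451171875, 156.0356903076172), (75.13485717773438, 28.00921058654785), 3.468229293823242) [[271, 167], [338, 172], [343, 168], [342, 145], [272, 141]]
vise ((317.0, 214.5), (257.0, 116.0), 90.0) [[371, 88], [260, 90], [262, 271], [290, 276], [290, 325], [296, 343], [304, 339], [303, 297], [328, 297], [326, 277], [371, 271]]
jaw ((316.0, 207.5), (39.0, 72.0), 90.0) [[283, 192], [284, 227], [352, 224], [346, 188]]
```

View pics/wrist2.png

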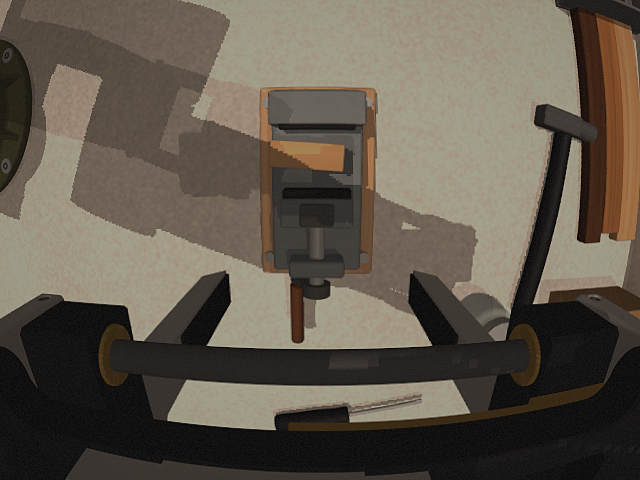

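The wrist picture shows the vise from above: board corners (261,88), (376,88), (371,272) and (263,271). The offcut is at (308,156), yawed slightly, and the sleeve runs down from (297,290) to (297,340). Next I fit the poses.

Run:
```python
from h import *
from scipy.optimize import least_squares
np.set_printoptions(precision=4,suppress=True)
im=cv2.imread('pics/wrist2.png')
cv2.imwrite('pics/crop2.png',cv2.resize(im[80:350,230:400],None,fx=2.2,fy=2.2,interpolation=cv2.INTER_CUBIC))
def T(p,l): 
    c,s=np.cos(p[2]),np.sin(p[2]);l=np.array(l,float)
    return np.c_[p[0]+c*l[:,0]-s*l[:,1],p[1]+s*l[:,0]+c*l[:,1],l[:,2]]
# vise x up in the image, vise y left
L=[[.1,.06,.02],[.1,-.06,.02],[-.1,-.06,.02],[-.1,.06,.02],[.05,.042,.086],[.05,-.042,.086],[.08,.042,.086],[.08,-.042,.086]]
uv=np.array([[261,88],[376,88],[371,272],[263,271],[269,124],[366,123],[269,92],[366,90]])
for sel in [range(4),range(4,8),range(8)]:
    sel=list(sel)
    r=least_squares(lambda p:(proj('wrist',T(p,[L[i] for i in sel]))-uv[sel]).ravel(),[.508,-.12,1.57])
    print('vise',r.x,np.degrees(r.x[2]),np.round(r.fun.reshape(-1,2),1).tolist())
v=r.x
print('axis',T(v,[[-.148,0,.075]]))
for q in [(297,288),(297,340)]: print('sleeve@.045',onz('wrist',q,.045))
print('offcut top',[onz('wrist',q,.106) for q in [(343,172),(347,145),(272,140),(271,167)]])
```

```text
vise [ 0.5091 -0.12    1.5649] 89.65959459843575 [[-1.1, -2.2], [0.9, -1.4], [0.9, 1.9], [-0.7, 2.1]]
vise [ 0.5101 -0.1159  1.5856] 90.84724057938662 [[-0.9, 1.1], [1.3, 0.8], [-1.3, -1.3], [0.8, -0.6]]
vise [ 0.5091 -0.1175  1.569 ] 89.89650624570587 [[-1.5, -4.3], [0.4, -4.0], [1.3, -0.5], [-0.5, 0.1], [-1.1, 2.1], [1.1, 3.4], [-1.0, -0.3], [1.2, 1.9]]
axis [[ 0.5088 -0.2655  0.075 ]]
sleeve@.045 [ 0.488  -0.2272  0.045 ]
sleeve@.045 [ 0.4868 -0.2883  0.045 ]
offcut top [array([ 0.5296, -0.106 ,  0.106 ]), array([ 0.5326, -0.0844,  0.106 ]), array([ 0.4731, -0.0802,  0.106 ]), array([ 0.4721, -0.1019,  0.106 ])]
```

View pics/crop2.png

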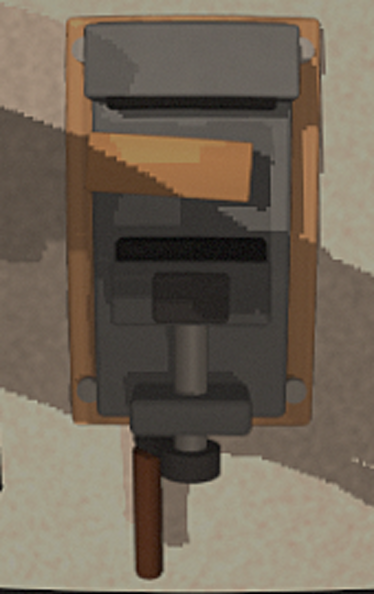

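Call:
send_rows([
  {"dp": [-0.11, 0.85, -0.4], "dr": [0, 0, -0.006], "fingers": 0},
  {"dp": [-0.11, 0.85, -0.4], "dr": [0, 0, -0.005], "fingers": 0},
  {"dp": [0, 0, -1], "dr": [0, 0, 0], "fingers": 0},
  {"dp": [0, 0, -1], "dr": [0, 0, 0], "fingers": 0},
  {"dp": [0, 0, -0.98], "dr": [0, 0, 0], "fingers": 0},
], grip_force=20)

```text
t: 3.1
ee_pos: [0.5012, -0.0912, 0.0731]
tool_rot: [2.294, 2.144, 0.001]
ft_force: [1.5, -0.4, 0.1]
width: 0.0937
grip_force: 0.0
```

Call:
send_rows([
  {"dp": [0, 0, 0], "dr": [0, 0, 0], "fingers": 0.2},
  {"dp": [0, 0, 0], "dr": [0, 0, 0], "fingers": 0.5},
  {"dp": [0, 0, 0], "dr": [0, 0, 0], "fingers": 0.6},
  {"dp": [0, 0, 0], "dr": [0, 0, 0], "fingers": 0.6},
  {"dp": [0, 0, 0], "dr": [0, 0, 0], "fingers": 0.6},
])

```text
t: 3.52
ee_pos: [0.5022, -0.0923, 0.0764]
tool_rot: [2.295, 2.141, 0.003]
ft_force: [0.2, -0.2, 0.4]
width: 0.0639
grip_force: 0.2
```

Call:
send_rows([
  {"dp": [0, 0, 0], "dr": [0, 0, 0], "fingers": 0.6},
  {"dp": [0, 0, 0], "dr": [0, 0, 0], "fingers": 0.6},
  {"dp": [0, 0, 0], "dr": [0, 0, 0], "fingers": 0.6},
])

```text
t: 3.77
ee_pos: [0.502, -0.0923, 0.076]
tool_rot: [2.295, 2.142, 0.002]
ft_force: [-2.1, 0.4, 8.6]
width: 0.0597
grip_force: 20.0
```

Call:
send_rows([
  {"dp": [0, 0, 0.4], "dr": [0, 0, 0], "fingers": 0.6},
  {"dp": [0, 0, 0.8], "dr": [0, 0, 0], "fingers": 0.6},
  {"dp": [0, 0, 1], "dr": [0, 0, 0], "fingers": 0.6},
  {"dp": [0, 0, 0.6], "dr": [0, 0, 0], "fingers": 0.6},
])

```text
t: 4.1
ee_pos: [0.5018, -0.0922, 0.1906]
tool_rot: [2.294, 2.141, 0.003]
ft_force: [0.7, 0.4, 0.5]
width: 0.06
grip_force: 20.0
```

Call:
send_rows([
  {"dp": [0.45, 0.86, 0], "dr": [0, 0, 0], "fingers": 0.6},
  {"dp": [0.45, 0.86, 0], "dr": [0, 0, 0], "fingers": 0.6},
  {"dp": [0.45, 0.86, 0], "dr": [0, 0, 0], "fingers": 0.6},
  {"dp": [0.45, 0.86, 0], "dr": [0, 0, 0], "fingers": 0.6},
  {"dp": [0.45, 0.86, 0], "dr": [0, 0, 0], "fingers": 0.6},
])

```text
t: 4.52
ee_pos: [0.5918, 0.0818, 0.1872]
tool_rot: [2.296, 2.143, 0.002]
ft_force: [0.1, -0.6, -0.2]
width: 0.06
grip_force: 20.0
```

Call:
send_rows([
  {"dp": [0.45, 0.86, 0], "dr": [0, 0, 0], "fingers": 0.6},
  {"dp": [0.45, 0.86, 0], "dr": [0, 0, 0], "fingers": 0.6},
  {"dp": [0.45, 0.86, 0], "dr": [0, 0, 0], "fingers": 0.6},
  {"dp": [0, 0, -1], "dr": [0, 0, 0], "fingers": 0.6},
  {"dp": [0, 0, -1], "dr": [0, 0, 0], "fingers": 0.6},
])

```text
t: 4.93
ee_pos: [0.6469, 0.1856, 0.1078]
tool_rot: [2.292, 2.144, 0.008]
ft_force: [1.1, 0.6, -1.5]
width: 0.06
grip_force: 20.0
```

Run:
```python
from h import *
snap('wrist','wrist3.png'); print(observe()['ee_pos'])
for l in ['tray','offcut']:print(l,[(np.round(r['centre'],4).tolist(),round(r['score'],2)) for r in spot_point('wrist',l)[:3]])
```

```text
[0.64237909 0.18356163 0.0969176 ]
tray [([0.6463, 0.1865, 0.0027], 0.64)]
offcut [([0.6441, 0.1844, 0.0931], 0.69)]
```

View pics/wrist3.png

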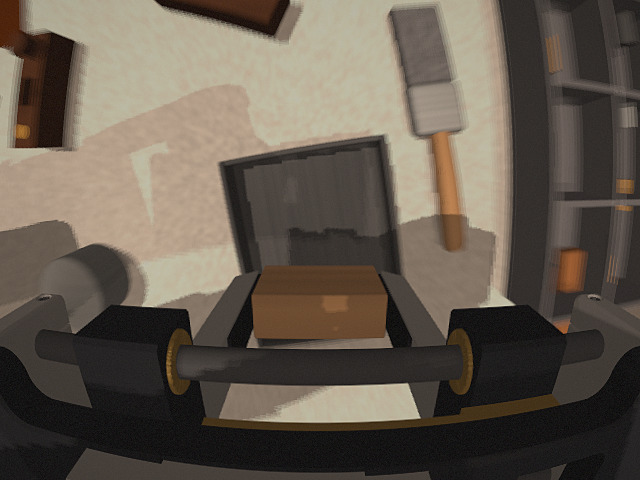

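The offcut is held over the tray. Tray corners show at (220,163) and (385,137), and the offcut is at (320,300).

Call:
send_rows([
  {"dp": [0, 0.05, -0.8], "dr": [0, 0, 0.014], "fingers": 0.6},
  {"dp": [0, 0, -0.7], "dr": [0, 0, 0.005], "fingers": 0.6},
  {"dp": [0, 0, -0.4], "dr": [0, 0, 0], "fingers": 0.6},
  {"dp": [0, 0, -0.15], "dr": [0, 0, 0], "fingers": 0.6},
  {"dp": [0, 0, 0], "dr": [0, 0, 0], "fingers": 0.6},
])

```text
t: 5.5
ee_pos: [0.6459, 0.185, 0.0259]
tool_rot: [2.165, 2.275, 0.002]
ft_force: [0.3, 0.6, -1.1]
width: 0.0599
grip_force: 20.0
```

Call:
send_rows([
  {"dp": [0, 0, -0.08], "dr": [0, 0, 0], "fingers": 0.6},
  {"dp": [0, 0, 0], "dr": [0, 0, 0], "fingers": 0.6},
])

```text
t: 5.67
ee_pos: [0.6462, 0.1853, 0.0232]
tool_rot: [2.164, 2.275, 0.004]
ft_force: [-0.4, 0.7, -0.7]
width: 0.0598
grip_force: 20.0
```

Call:
send_rows([
  {"dp": [0, 0, -0.1], "dr": [0, 0, 0], "fingers": 0.6},
  {"dp": [0, 0, 0], "dr": [0, 0, 0], "fingers": 0.6},
  {"dp": [0, 0, 0], "dr": [0, 0, 0], "fingers": 0.24},
  {"dp": [0, 0, 0], "dr": [0, 0, 0], "fingers": 0.24},
  {"dp": [0, 0, 0], "dr": [0, 0, 0], "fingers": 0.24},
])

```text
t: 6.08
ee_pos: [0.6452, 0.1852, 0.0171]
tool_rot: [-2.165, -2.276, 0.0]
ft_force: [0.8, -0.0, 0.1]
width: 0.0712
grip_force: 0.0
```

Call:
send_rows([
  {"dp": [0, 0, 0.5], "dr": [0, 0, 0], "fingers": 0.24},
  {"dp": [0, 0, 1], "dr": [0, 0, 0], "fingers": 0.24},
  {"dp": [0, 0, 1], "dr": [0, 0, 0], "fingers": 0},
  {"dp": [0, 0, 1], "dr": [0, 0, 0], "fingers": 0},
  {"dp": [0, 0, 1], "dr": [0, 0, 0], "fingers": 0},
])

```text
t: 6.5
ee_pos: [0.6448, 0.1851, 0.1991]
tool_rot: [-2.165, -2.277, 0.0]
ft_force: [0.7, -1.0, -0.3]
width: 0.088
grip_force: 0.0
```

Call:
send_rows([
  {"dp": [-0.94, 0.3, 0.12], "dr": [0, 0, 0], "fingers": 0},
  {"dp": [-0.94, 0.3, 0.12], "dr": [0, 0, 0], "fingers": 0},
  {"dp": [-0.94, 0.3, 0.12], "dr": [0, 0, 0], "fingers": 0},
  {"dp": [-0.94, 0.3, 0.12], "dr": [0, 0, 0], "fingers": 0},
  {"dp": [-0.94, 0.3, 0.12], "dr": [0, 0, 0], "fingers": 0},
])

```text
t: 6.92
ee_pos: [0.4552, 0.2453, 0.2212]
tool_rot: [-2.165, -2.276, -0.0]
ft_force: [-0.2, 0.4, 0.8]
width: 0.0936
grip_force: 0.0
```

Call:
send_rows([
  {"dp": [-0.9, 0.3, 0.12], "dr": [0, 0, 0], "fingers": 0},
  {"dp": [0, 0, 0], "dr": [0, 0, 0], "fingers": 0},
  {"dp": [0, 0, 0], "dr": [0, 0, 0], "fingers": 0},
])

```text
t: 7.17
ee_pos: [0.4203, 0.2579, 0.2268]
tool_rot: [2.162, 2.278, 0.003]
ft_force: [0.1, -0.2, 0.2]
width: 0.0943
grip_force: 0.0
```

Run:
```python
from h import *
np.set_printoptions(precision=4,suppress=True)
o=observe();print(o['ee_pos'],o['tool_rot'])
snap('wrist','wrist4.png');snap('scene')
for c in ['wrist','scene']:
  for l in ['plane','offcut','oilcan']:print(c,l,[(np.round(r['centre'],4).tolist(),round(r['score'],2)) for r in spot_point(c,l)[:4]])
for r in cut_out('wrist','plane'):
    m=r['region'].astype(np.uint8);c=max(cv2.findContours(m,0,2)[0],key=cv2.contourArea)
    print(round(r['score'],2),cv2.minAreaRect(c),cv2.approxPolyDP(c,4,True).reshape(-1,2).tolist())
```

```text
[0.4203 0.2579 0.2268] [2.1621 2.2784 0.0027]
wrist plane [([0.3414, 0.4651, 0.0004], 0.71), ([0.6469, 0.1841, 0.0005], 0.67), ([0.4131, 0.3382, -0.0004], 0.57), ([0.276, 0.3297, 0.0019], 0.56)]
wrist offcut [([0.6463, 0.1837, 0.0046], 0.8)]
wrist oilcan [([0.4404, 0.1621, 0.0002], 0.95)]
scene plane [([0.4149, 0.3432, -0.0011], 0.82), ([0.34, 0.4658, 0.0005], 0.69), ([0.2791, 0.3277, -0.0007], 0.55)]
scene offcut [([0.6487, 0.1856, 0.0018], 0.68)]
scene oilcan [([0.4446, 0.1653, 0.0015], 0.93)]
0.9 ((188.44471740722656, 148.47171020507812), (39.978355407714844, 99.02458953857422), 27.09555435180664) [[195, 97], [152, 179], [153, 185], [174, 196], [189, 190], [228, 115]]
0.87 ((252.8323211669922, 35.320594787597656), (73.32186126708984, 35.81726837158203), 85.60128784179688) [[234, 0], [240, 65], [247, 72], [271, 68], [266, 0]]
0.75 ((317.249267578125, 138.54147338867188), (32.46146774291992, 102.29953002929688), 13.535857200622559) [[320, 87], [310, 102], [293, 185], [318, 191], [344, 95]]
0.2 ((572.0, 221.5), (151.0, 30.0), 90.0) [[584, 146], [560, 147], [557, 224], [566, 230], [559, 282], [563, 297], [571, 291], [576, 232], [587, 222]]
```

View pics/wrist4.png

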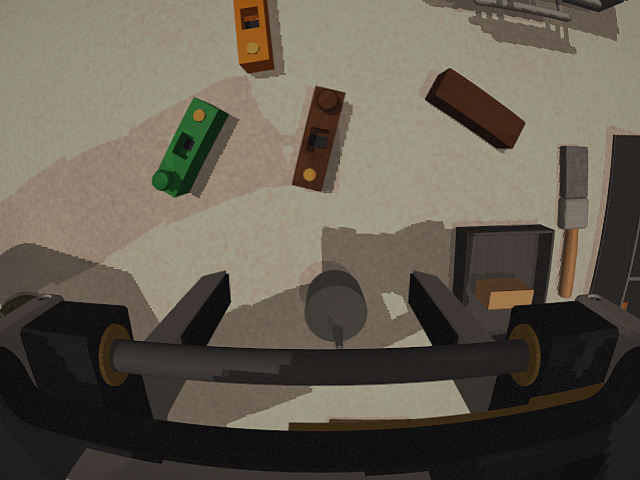

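The brown walnut plane lies at (318,138), with its knob at (328,100) and throat at (318,140). The offcut is in the tray at (505,292). The look-alikes are at (190,148) and (253,35), and the block at (475,108).

Run:
```python
from h import *
from scipy.optimize import least_squares
np.set_printoptions(precision=4,suppress=True)
im=cv2.imread('pics/wrist4.png')
print(np.array(calibration('wrist')['extrinsics']))
k=onz('wrist',(328,99),.07);b=onz('wrist',(309,174),.046);print('knob',k,'brass',b,'throat',onz('wrist',(318,140),.046))
# silhouette fit: box + knob hull vs mask
r=[r for r in cut_out('wrist','plane')]
ms=[x['region'] for x in r if x['region'][140,308]]
print(len(ms))
def pts(p):
    c,s=np.cos(p[2]),np.sin(p[2])
    a=[[x,y,z] for x in(-.05,.05) for y in(-.015,.015) for z in(0,.046)]
    a+=[[.036+.011*np.cos(t),.011*np.sin(t),z] for t in np.arange(0,6.28,.4) for z in(.046,.07)]
    a=np.array(a);return np.c_[p[0]+c*a[:,0]-s*a[:,1],p[1]+s*a[:,0]+c*a[:,1],a[:,2]]
m=ms[0].astype(np.uint8)
def f(p):
    q=proj('wrist',pts([p[0]*.1,p[1]*.1,p[2]]));h=cv2.convexHull((q*16).astype(np.int32))
    g=np.zeros_like(m);cv2.fillPoly(g,[h],1,shift=4);return (g&m).sum()/(g|m).sum()
from scipy.optimize import minimize
best=max((minimize(lambda p:-f(p),[4.13,3.4,y],method='Nelder-Mead',options=dict(initial_simplex=[[4.13,3.4,y],[4.2,3.4,y],[4.13,3.5,y],[4.13,3.4,y+.1]])) for y in(1.2,1.35,1.5)),key=lambda r:-r.fun)
print(best.x,best.fun,np.degrees(best.x[2]))
```

```text
[[ 0.9987  0.049   0.0117  0.4186]
 [ 0.0504 -0.9702 -0.2371  0.3256]
 [-0.0002  0.2374 -0.9714  0.4033]
 [ 0.      0.      0.      1.    ]]
knob [0.4239 0.3745 0.07  ] brass [0.4099 0.3047 0.046 ] throat [0.4169 0.3378 0.046 ]
1
[4.1583 3.3855 1.3902] -0.9389404369949117 79.65286408202975
```

Call:
send_rows([
  {"dp": [-0.07, 0.68, 0], "dr": [0, 0, -0.0125], "fingers": 0},
  {"dp": [-0.06, 0.68, 0], "dr": [0, 0, -0.0125], "fingers": 0},
  {"dp": [0, 0.67, 0], "dr": [0, 0, -0.0125], "fingers": 0},
  {"dp": [0, 0, -0.9], "dr": [0, 0, 0], "fingers": 0},
  {"dp": [0, 0, -0.9], "dr": [0, 0, 0], "fingers": 0},
], grip_force=15)

```text
t: 8.08
ee_pos: [0.4165, 0.34, 0.154]
tool_rot: [2.416, 2.007, 0.006]
ft_force: [-0.0, -0.2, -0.8]
width: 0.0943
grip_force: 0.0
```

Call:
send_rows([
  {"dp": [0, 0, -0.9], "dr": [0, 0, 0], "fingers": 0},
  {"dp": [0, 0, -0.9], "dr": [0, 0, 0], "fingers": 0},
  {"dp": [0, 0, -0.9], "dr": [0, 0, 0], "fingers": 0},
  {"dp": [0, 0, -0.45], "dr": [0, 0, 0], "fingers": 0},
  {"dp": [0, 0, 0], "dr": [0, 0, 0], "fingers": 0.3},
])

```text
t: 8.5
ee_pos: [0.4142, 0.337, 0.0238]
tool_rot: [-2.417, -2.006, 0.011]
ft_force: [-0.1, -0.2, -0.4]
width: 0.0903
grip_force: 0.0
```

Call:
send_rows([
  {"dp": [0, 0, 0], "dr": [0, 0, 0], "fingers": 0.5},
  {"dp": [0, 0, 0], "dr": [0, 0, 0], "fingers": 0.8},
  {"dp": [0, 0, 0], "dr": [0, 0, 0], "fingers": 0.8},
  {"dp": [0, 0, 0], "dr": [0, 0, 0], "fingers": 0.8},
  {"dp": [0, 0, 0], "dr": [0, 0, 0], "fingers": 0.8},
])

```text
t: 8.92
ee_pos: [0.4164, 0.3387, 0.0289]
tool_rot: [2.417, 2.006, 0.003]
ft_force: [-0.0, 0.2, 0.2]
width: 0.0573
grip_force: 0.0
```

Call:
send_rows([
  {"dp": [0, 0, 0], "dr": [0, 0, 0], "fingers": 0.8},
  {"dp": [0, 0, 0], "dr": [0, 0, 0], "fingers": 0.8},
  {"dp": [0, 0, 0], "dr": [0, 0, 0], "fingers": 0.8},
  {"dp": [0, 0, 0], "dr": [0, 0, 0], "fingers": 0.8},
])

```text
t: 9.25
ee_pos: [0.4159, 0.3384, 0.0279]
tool_rot: [-2.417, -2.006, 0.0]
ft_force: [-2.0, 0.6, 1.1]
width: 0.0306
grip_force: 0.7
```

Call:
send_rows([
  {"dp": [0, 0, 0], "dr": [0, 0, 0], "fingers": 0.8},
  {"dp": [0, 0, 0], "dr": [0, 0, 0], "fingers": 0.8},
  {"dp": [0, 0, 0.3], "dr": [0, 0, 0], "fingers": 0.8},
  {"dp": [0, 0, 0.7], "dr": [0, 0, 0], "fingers": 0.8},
  {"dp": [0, 0, 1], "dr": [0, 0, 0], "fingers": 0.8},
])

```text
t: 9.67
ee_pos: [0.4147, 0.3374, 0.1069]
tool_rot: [-2.417, -2.006, 0.009]
ft_force: [0.5, 0.5, -1.0]
width: 0.0298
grip_force: 15.0
```

Call:
send_rows([
  {"dp": [0, 0, 1], "dr": [0, 0, 0], "fingers": 0.8},
  {"dp": [0, 0, 1], "dr": [0, 0, 0], "fingers": 0.8},
  {"dp": [0, 0, 0.6], "dr": [0, 0, 0], "fingers": 0.8},
])

```text
t: 9.92
ee_pos: [0.4164, 0.3387, 0.2171]
tool_rot: [2.417, 2.006, 0.008]
ft_force: [0.3, 0.6, -1.5]
width: 0.0297
grip_force: 15.0
```

Call:
send_rows([
  {"dp": [0.19, -0.9, 0], "dr": [0, 0, -0.0185], "fingers": 0.8},
  {"dp": [0.19, -0.9, 0], "dr": [0, 0, -0.0185], "fingers": 0.8},
  {"dp": [0.19, -0.9, 0], "dr": [0, 0, -0.0185], "fingers": 0.8},
  {"dp": [0.19, -0.9, 0], "dr": [0, 0, -0.0185], "fingers": 0.8},
  {"dp": [0.19, -0.9, 0], "dr": [0, 0, -0.0185], "fingers": 0.8},
])

```text
t: 10.33
ee_pos: [0.4538, 0.1567, 0.2127]
tool_rot: [2.894, 1.222, 0.001]
ft_force: [0.3, 0.3, -1.4]
width: 0.0303
grip_force: 15.0
```

Call:
send_rows([
  {"dp": [0.19, -0.9, 0], "dr": [0, 0, -0.0185], "fingers": 0.8},
  {"dp": [0.19, -0.9, 0], "dr": [0, 0, -0.0185], "fingers": 0.8},
  {"dp": [0.19, -0.9, 0], "dr": [0, 0, -0.0185], "fingers": 0.8},
  {"dp": [0.19, -0.9, 0], "dr": [0, 0, -0.0185], "fingers": 0.8},
  {"dp": [0.19, -0.9, 0], "dr": [0, 0, -0.0185], "fingers": 0.8},
])

```text
t: 10.75
ee_pos: [0.4918, -0.0235, 0.2128]
tool_rot: [3.123, 0.341, 0.001]
ft_force: [1.2, -0.6, -1.0]
width: 0.0298
grip_force: 15.0
```

Call:
send_rows([
  {"dp": [0.19, -0.9, 0], "dr": [0, 0, -0.0185], "fingers": 0.8},
  {"dp": [0.19, -0.85, 0], "dr": [0, 0, -0.0185], "fingers": 0.8},
  {"dp": [0, 0, 0], "dr": [0, 0, 0], "fingers": 0.8},
  {"dp": [0, 0, 0], "dr": [0, 0, 0], "fingers": 0.8},
])

```text
t: 11.08
ee_pos: [0.507, -0.093, 0.2122]
tool_rot: [-3.141, 0.019, 0.0]
ft_force: [0.7, 0.9, -1.4]
width: 0.03
grip_force: 15.0
```

Run:
```python
from h import *
np.set_printoptions(precision=4,suppress=True)
o=observe();print(o['ee_pos'],o['tool_rot'],o['joints'])
for c in ['wrist','scene','side']:
  snap(c,c+'5.png')
  for l in ['plane','vise','crank_grip','crank_axis','jaw']:print(c,l,[(np.round(r['centre'],4).tolist(),round(r['score'],2)) for r in spot_point(c,l)[:4] if np.array(r['centre'])[1]<0.1])
a=cv2.imread('pics/wrist5.png');b=cv2.imread('pics/scene5.png')
b=cv2.resize(b[170:320,170:350],(480,400),interpolation=cv2.INTER_CUBIC)
cv2.imwrite('pics/m5.png',np.hstack([cv2.resize(a,None,fx=.62,fy=.62)[:298],cv2.resize(b,(358,298))])[:, :755])
```

```text
[ 0.507  -0.093   0.2122] [-3.1415  0.0188  0.0003] [-0.2524  0.2175  1.6086  0.      1.3157  1.3304]
wrist plane [([0.5088, -0.0944, 0.186], 0.61)]
wrist vise [([0.508, -0.1237, -0.0024], 0.96)]
wrist crank_grip [([0.4868, -0.2667, 0.0436], 0.81)]
wrist crank_axis [([0.5075, -0.2701, 0.075], 0.89)]
wrist jaw [([0.5089, -0.1277, 0.0652], 0.72)]
scene plane [([0.5104, -0.0905, 0.1855], 0.89)]
scene vise [([0.5129, -0.1197, 0.0014], 0.8), ([0.5073, -0.1236, 0.0626], 0.64)]
scene crank_grip [([0.4857, -0.2656, 0.049], 0.6)]
scene crank_axis []
scene jaw []
side plane [([0.5071, -0.0955, 0.1886], 0.91)]
side vise [([0.5035, -0.1201, -0.0034], 0.91)]
side crank_grip [([0.4853, -0.2661, 0.0447], 0.51)]
side crank_axis [([0.5049, -0.2717, 0.0752], 0.85)]
side jaw []
```

View pics/m5.png

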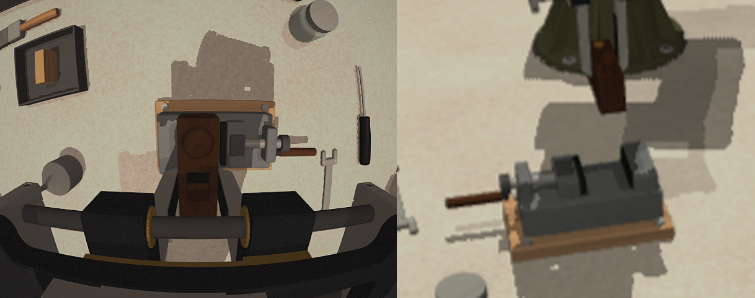

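Both views show the plane hanging level in the gripper above the gap between the jaws, knob to the far side, and the offcut in the tray at (45,65). Lowering it now.

Call:
send_rows([
  {"dp": [0, 0, -0.9], "dr": [0, 0, 0], "fingers": 0.8},
  {"dp": [0, 0, -0.9], "dr": [0, 0, 0], "fingers": 0.8},
  {"dp": [0, 0, -0.6], "dr": [0, 0, 0], "fingers": 0.8},
  {"dp": [0, 0, -0.3], "dr": [0, 0, 0], "fingers": 0.8},
  {"dp": [0, 0, -0.15], "dr": [0, 0, 0], "fingers": 0.8},
])

```text
t: 12.4
ee_pos: [0.5063, -0.0914, 0.0958]
tool_rot: [-3.141, 0.015, 0.005]
ft_force: [0.0, -0.4, -1.3]
width: 0.0299
grip_force: 15.0
```

Call:
send_rows([
  {"dp": [0, 0, -0.05], "dr": [0, 0, 0], "fingers": 0.8},
  {"dp": [0, 0, -0.05], "dr": [0, 0, 0], "fingers": 0.8},
  {"dp": [0, 0, 0], "dr": [0, 0, 0], "fingers": 0.8},
])

```text
t: 12.65
ee_pos: [0.5076, -0.0917, 0.0945]
tool_rot: [3.141, -0.015, 0.002]
ft_force: [0.3, -0.3, -1.9]
width: 0.0297
grip_force: 15.0
```

Call:
send_rows([
  {"dp": [0, 0, -0.05], "dr": [0, 0, 0], "fingers": 0.8},
  {"dp": [0, 0, -0.05], "dr": [0, 0, 0], "fingers": 0.8},
  {"dp": [0, 0, 0], "dr": [0, 0, 0], "fingers": 0.8},
  {"dp": [0, 0, 0], "dr": [0, 0, 0], "fingers": 0.8},
])

```text
t: 12.98
ee_pos: [0.5073, -0.0916, 0.09]
tool_rot: [3.141, -0.015, 0.0]
ft_force: [-0.3, 0.7, -1.3]
width: 0.03
grip_force: 15.0
```

Call:
send_rows([
  {"dp": [0, 0, -0.04], "dr": [0, 0, 0], "fingers": 0.8},
  {"dp": [0, 0, 0], "dr": [0, 0, 0], "fingers": 0.8},
  {"dp": [0, 0, 0], "dr": [0, 0, 0], "fingers": 0.8},
])

```text
t: 13.23
ee_pos: [0.5077, -0.0916, 0.0895]
tool_rot: [3.141, -0.015, 0.003]
ft_force: [-3.7, 1.6, 10.4]
width: 0.0296
grip_force: 15.0
```

Contact with the bed (about 10 N). Releasing.

Call:
send_rows([
  {"dp": [0, 0, 0], "dr": [0, 0, 0], "fingers": 0.5},
  {"dp": [0, 0, 0], "dr": [0, 0, 0], "fingers": 0.5},
  {"dp": [0, 0, 0.05], "dr": [0, 0, 0], "fingers": 0.5},
  {"dp": [0, 0, 0.6], "dr": [0, 0, 0], "fingers": 0.5},
  {"dp": [0, 0, 0.9], "dr": [0, 0, 0], "fingers": 0.4},
])

```text
t: 13.65
ee_pos: [0.5057, -0.0913, 0.1484]
tool_rot: [-3.14, 0.015, 0.009]
ft_force: [0.9, -1.0, -0.1]
width: 0.0507
grip_force: 0.0
```

Call:
send_rows([
  {"dp": [0, -0.3, 1], "dr": [0, 0, 0], "fingers": 0.3},
  {"dp": [0, -0.5, 0.6], "dr": [0, 0, 0], "fingers": 0.3},
  {"dp": [0, 0, 0], "dr": [0, 0, 0], "fingers": 0.3},
  {"dp": [0, 0, 0], "dr": [0, 0, 0], "fingers": 0.3},
])

```text
t: 13.98
ee_pos: [0.5074, -0.1242, 0.215]
tool_rot: [3.141, -0.017, 0.003]
ft_force: [0.1, 0.1, -0.5]
width: 0.0658
grip_force: 0.0
```

Run:
```python
from h import *
np.set_printoptions(precision=4,suppress=True)
o=observe();print(o['ee_pos'],o['tool_rot'],o['joints'])
for c in ['wrist','scene','side']:
  snap(c,c+'6.png')
  for l in ['plane','crank_grip','crank_axis','jaw']:print(c,l,[(np.round(r['centre'],4).tolist(),round(r['score'],2)) for r in spot_point(c,l)[:4] if np.array(r['centre'])[1]<0.1])
```

```text
[ 0.5074 -0.1242  0.215 ] [ 3.1409 -0.0168  0.0032] [-0.3102  0.2295  1.5873  0.      1.3227  1.2713]
wrist plane [([0.507, -0.0929, 0.0617], 0.93)]
wrist crank_grip [([0.4881, -0.2663, 0.0408], 0.74), ([0.5057, -0.2673, 0.0727], 0.65)]
wrist crank_axis [([0.5042, -0.2679, 0.0746], 0.97)]
wrist jaw [([0.5086, -0.1248, 0.0662], 0.67)]
scene plane [([0.5114, -0.0906, 0.0614], 0.82)]
scene crank_grip [([0.4841, -0.2666, 0.048], 0.72), ([0.7906, -0.1566, -0.0029], 0.15)]
scene crank_axis [([0.5028, -0.2681, 0.0705], 0.63)]
scene jaw [([0.5084, -0.1219, 0.0595], 0.63)]
side plane [([0.5039, -0.0945, 0.0628], 0.56)]
side crank_grip [([0.4872, -0.2695, 0.0458], 0.61), ([0.5463, -0.4229, 0.0001], 0.38)]
side crank_axis [([0.5082, -0.2719, 0.0751], 0.96)]
side jaw [([0.5081, -0.1235, 0.0648], 0.86)]
```

View pics/wrist6.png

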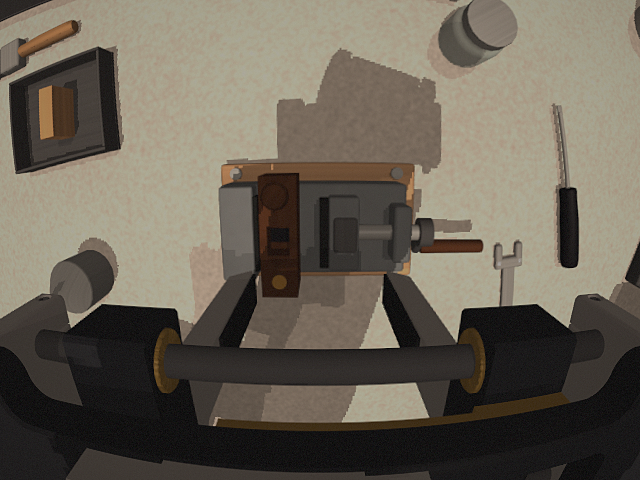

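The plane stands sole-down between the jaws at (280,235), just short of the fixed jaw, and the offcut lies in the tray at (57,110). The crank sleeve shows at (450,246). I'll turn the tool 90° and go to the crank.

Call:
send_rows([
  {"dp": [-0.04, -0.28, 0], "dr": [0, 0, 0.0192], "fingers": 0.2},
  {"dp": [-0.04, -0.28, 0], "dr": [0, 0, 0.0192], "fingers": 0.2},
  {"dp": [-0.04, -0.28, 0], "dr": [0, 0, 0.0192], "fingers": 0.2},
  {"dp": [-0.04, -0.28, 0], "dr": [0, 0, 0.0192], "fingers": 0.2},
  {"dp": [-0.04, -0.28, 0], "dr": [0, 0, 0.0192], "fingers": 0.2},
])

```text
t: 15.15
ee_pos: [0.4991, -0.1801, 0.2142]
tool_rot: [3.001, 0.928, 0.0]
ft_force: [0.3, 0.2, -0.4]
width: 0.0753
grip_force: 0.0
```

Call:
send_rows([
  {"dp": [-0.04, -0.28, 0], "dr": [0, 0, 0.0192], "fingers": 0.3},
  {"dp": [-0.04, -0.28, 0], "dr": [0, 0, 0.0192], "fingers": 0.3},
  {"dp": [-0.04, -0.28, 0], "dr": [0, 0, 0.0192], "fingers": 0.3},
  {"dp": [-0.04, -0.28, 0], "dr": [0, 0, 0.0192], "fingers": 0.3},
  {"dp": [-0.04, -0.28, 0], "dr": [0, 0, 0.0192], "fingers": 0.3},
])

```text
t: 15.57
ee_pos: [0.4911, -0.2362, 0.2142]
tool_rot: [2.59, 1.778, -0.0]
ft_force: [0.5, 0.4, -1.0]
width: 0.0658
grip_force: 0.0
```

Call:
send_rows([
  {"dp": [-0.04, -0.28, 0], "dr": [0, 0, 0.0192], "fingers": 0.5},
  {"dp": [-0.04, -0.27, 0], "dr": [0, 0, 0.0192], "fingers": 0.5},
  {"dp": [-0.04, -0.26, 0], "dr": [0, 0, 0.0192], "fingers": 0.5},
  {"dp": [0, 0, 0], "dr": [0, 0, 0], "fingers": 0.5},
  {"dp": [0, 0, 0], "dr": [0, 0, 0], "fingers": 0.5},
])

```text
t: 15.98
ee_pos: [0.4863, -0.268, 0.214]
tool_rot: [-2.24, -2.202, -0.0]
ft_force: [0.5, 0.6, -0.3]
width: 0.0472
grip_force: 0.0
```

Run:
```python
from h import *
np.set_printoptions(precision=4,suppress=True)
o=observe();print(o['ee_pos'],o['tool_rot'],o['joints'],o['width'])
for c in ['wrist','scene']:
  snap(c,c+'7.png')
  for l in ['plane','crank_grip','crank_axis','jaw']:print(c,l,[(np.round(r['centre'],4).tolist(),round(r['score'],2)) for r in spot_point(c,l)[:4] if np.array(r['centre'])[1]<0.1])
```

```text
[ 0.4863 -0.268   0.214 ] [-2.2399 -2.2025 -0.0001] [-0.5698  0.3053  1.4938  0.0001  1.3427 -0.553 ] 0.047241538406348954
wrist plane [([0.5049, -0.0917, 0.0644], 0.65)]
wrist crank_grip [([0.4883, -0.2652, 0.0443], 0.92)]
wrist crank_axis []
wrist jaw [([0.5104, -0.1274, 0.0626], 0.7)]
scene plane [([0.5103, -0.0902, 0.0626], 0.93)]
scene crank_grip [([0.4868, -0.2642, 0.0504], 0.78), ([0.7892, -0.1557, -0.0029], 0.59)]
scene crank_axis [([0.5043, -0.2613, 0.0691], 0.96)]
scene jaw [([0.5057, -0.124, 0.0596], 0.66)]
```

Call:
send_rows([
  {"dp": [0.01, 0, -1], "dr": [0, 0, 0], "fingers": 0.5},
  {"dp": [0, 0, -1], "dr": [0, 0, 0], "fingers": 0.5},
  {"dp": [0, 0, -1], "dr": [0, 0, 0], "fingers": 0.5},
  {"dp": [0, 0, -1], "dr": [0, 0, 0], "fingers": 0.5},
  {"dp": [0, 0, -0.68], "dr": [0, 0, 0], "fingers": 0.5},
], grip_force=40)

```text
t: 16.9
ee_pos: [0.4856, -0.2672, 0.0236]
tool_rot: [-2.233, -2.206, 0.001]
ft_force: [0.8, 0.5, 0.2]
width: 0.047
grip_force: 0.0
```

Call:
send_rows([
  {"dp": [0, 0, 0], "dr": [0, 0, 0], "fingers": 0.6},
  {"dp": [0, 0, 0], "dr": [0, 0, 0], "fingers": 0.7},
  {"dp": [0, 0, 0], "dr": [0, 0, 0], "fingers": 0.8},
  {"dp": [0, 0, 0], "dr": [0, 0, 0], "fingers": 0.95},
  {"dp": [0, 0, 0], "dr": [0, 0, 0], "fingers": 1},
])

```text
t: 17.32
ee_pos: [0.4877, -0.2685, 0.0289]
tool_rot: [2.233, 2.206, 0.001]
ft_force: [-1.3, -0.9, -0.8]
width: 0.0169
grip_force: 1.0
```

Call:
send_rows([
  {"dp": [0, 0, 0], "dr": [0, 0, 0], "fingers": 1},
  {"dp": [0, 0, 0], "dr": [0, 0, 0], "fingers": 1},
  {"dp": [0, 0, 0], "dr": [0, 0, 0], "fingers": 1},
])

```text
t: 17.57
ee_pos: [0.487, -0.2683, 0.0278]
tool_rot: [2.234, 2.207, -0.0]
ft_force: [-3.7, -2.0, 5.2]
width: 0.0128
grip_force: 40.0
```

Run:
```python
import numpy as np
a=np.radians(214+20*np.arange(19))
p=np.round(np.c_[np.sin(a),np.cos(a)]*.9,2)
for k,d in enumerate(np.diff(p,axis=0)): print(214+20*k,'->',214+20*k+20,np.round(d,2))
```

```text
214 -> 234 [-0.23  0.22]
234 -> 254 [-0.14  0.28]
254 -> 274 [-0.03  0.31]
274 -> 294 [0.08 0.31]
294 -> 314 [0.17 0.26]
314 -> 334 [0.26 0.18]
334 -> 354 [0.3  0.09]
354 -> 374 [ 0.31 -0.03]
374 -> 394 [ 0.28 -0.12]
394 -> 414 [ 0.23 -0.22]
414 -> 434 [ 0.14 -0.28]
434 -> 454 [ 0.03 -0.31]
454 -> 474 [-0.08 -0.31]
474 -> 494 [-0.17 -0.26]
494 -> 514 [-0.26 -0.18]
514 -> 534 [-0.3  -0.09]
534 -> 554 [-0.31  0.03]
554 -> 574 [-0.28  0.12]
```

Call:
send_rows([
  {"dp": [-0.23, 0, 0.22], "dr": [0, 0, 0], "fingers": 1},
  {"dp": [-0.14, 0, 0.28], "dr": [0, 0, 0], "fingers": 1},
])

```text
t: 17.73
ee_pos: [0.472, -0.2682, 0.0467]
tool_rot: [2.234, 2.207, 0.0]
ft_force: [6.1, -3.4, -5.9]
width: 0.0132
grip_force: 40.0
```

Call:
send_rows([
  {"dp": [-0.03, 0, 0.31], "dr": [0, 0, 0], "fingers": 1},
  {"dp": [0.08, 0, 0.31], "dr": [0, 0, 0], "fingers": 1},
])

```text
t: 17.9
ee_pos: [0.4729, -0.2682, 0.0719]
tool_rot: [-2.234, -2.207, 0.002]
ft_force: [-2.3, -3.7, -6.8]
width: 0.0129
grip_force: 40.0
```

Call:
send_rows([
  {"dp": [0, 0, 0], "dr": [0, 0, 0], "fingers": 1},
  {"dp": [0, 0, 0], "dr": [0, 0, 0], "fingers": 1},
])

```text
t: 18.07
ee_pos: [0.4743, -0.2686, 0.0729]
tool_rot: [2.233, 2.207, -0.0]
ft_force: [-6.3, -3.4, 9.3]
width: 0.0131
grip_force: 40.0
```

Call:
send_rows([
  {"dp": [0.17, 0, 0.26], "dr": [0, 0, 0], "fingers": 1},
  {"dp": [0.26, 0, 0.18], "dr": [0, 0, 0], "fingers": 1},
  {"dp": [0.3, 0, 0.09], "dr": [0, 0, 0], "fingers": 1},
  {"dp": [0.31, 0, -0.03], "dr": [0, 0, 0], "fingers": 1},
])

```text
t: 18.4
ee_pos: [0.5159, -0.2687, 0.093]
tool_rot: [2.234, 2.207, -0.001]
ft_force: [-5.3, -3.1, 5.2]
width: 0.0129
grip_force: 40.0
```

Call:
send_rows([
  {"dp": [0.28, 0, -0.12], "dr": [0, 0, 0], "fingers": 1},
  {"dp": [0.23, 0, -0.22], "dr": [0, 0, 0], "fingers": 1},
  {"dp": [0.14, 0, -0.28], "dr": [0, 0, 0], "fingers": 1},
  {"dp": [0.03, 0, -0.31], "dr": [0, 0, 0], "fingers": 1},
])

```text
t: 18.73
ee_pos: [0.5431, -0.2685, 0.0543]
tool_rot: [2.234, 2.208, -0.002]
ft_force: [-10.3, -2.4, 7.7]
width: 0.0127
grip_force: 40.1
```

Call:
send_rows([
  {"dp": [-0.08, 0, -0.31], "dr": [0, 0, 0], "fingers": 1},
  {"dp": [-0.17, 0, -0.26], "dr": [0, 0, 0], "fingers": 1},
  {"dp": [-0.26, 0, -0.18], "dr": [0, 0, 0], "fingers": 1},
  {"dp": [-0.3, 0, -0.09], "dr": [0, 0, 0], "fingers": 1},
])

```text
t: 19.07
ee_pos: [0.5114, -0.2683, 0.0215]
tool_rot: [2.232, 2.206, 0.002]
ft_force: [4.0, 2.2, 16.5]
width: 0.0128
grip_force: 40.0
```

Run:
```python
from h import *
np.set_printoptions(precision=4,suppress=True)
for c in ['wrist','scene','side']:
  snap(c,c+'8.png')
  for l in ['plane','crank_grip','jaw']:print(c,l,[(np.round(r['centre'],4).tolist(),round(r['score'],2)) for r in spot_point(c,l)[:4] if np.array(r['centre'])[1]<0.1])
o=observe();print(o['ee_pos'],o['ft_force'],o['t'])
```

```text
wrist plane []
wrist crank_grip []
wrist jaw []
scene plane [([0.5092, -0.0931, 0.0617], 0.58)]
scene crank_grip [([0.5102, -0.2669, 0.0389], 0.56)]
scene jaw [([0.5072, -0.1097, 0.0641], 0.56), ([0.5092, -0.0902, 0.062], 0.4)]
side plane [([0.5047, -0.0946, 0.0635], 0.74)]
side crank_grip [([0.511, -0.2689, 0.04], 0.61)]
side jaw [([0.5035, -0.1111, 0.0646], 0.58)]
[ 0.5104 -0.2682  0.0216] [-6.175  -1.2801 11.5417] 19.6667
```

Call:
send_rows([
  {"dp": [-0.31, 0, 0.05], "dr": [0, 0, 0], "fingers": 1},
  {"dp": [-0.28, 0, 0.12], "dr": [0, 0, 0], "fingers": 1},
  {"dp": [-0.23, 0, 0.22], "dr": [0, 0, 0], "fingers": 1},
  {"dp": [-0.14, 0, 0.28], "dr": [0, 0, 0], "fingers": 1},
])

```text
t: 20.0
ee_pos: [0.4718, -0.2682, 0.0473]
tool_rot: [2.234, 2.207, 0.001]
ft_force: [7.2, -3.2, -5.6]
width: 0.0133
grip_force: 40.0
```

Call:
send_rows([
  {"dp": [-0.03, 0, 0.31], "dr": [0, 0, 0], "fingers": 1},
  {"dp": [0.08, 0, 0.31], "dr": [0, 0, 0], "fingers": 1},
  {"dp": [0.17, 0, 0.26], "dr": [0, 0, 0], "fingers": 1},
  {"dp": [0.26, 0, 0.18], "dr": [0, 0, 0], "fingers": 1},
])

```text
t: 20.33
ee_pos: [0.4902, -0.2685, 0.0903]
tool_rot: [-2.234, -2.207, 0.003]
ft_force: [-8.4, -4.1, 0.1]
width: 0.0129
grip_force: 40.0
```

Call:
send_rows([
  {"dp": [0.3, 0, 0.09], "dr": [0, 0, 0], "fingers": 1},
  {"dp": [0.31, 0, -0.03], "dr": [0, 0, 0], "fingers": 1},
  {"dp": [0.28, 0, -0.12], "dr": [0, 0, 0], "fingers": 1},
  {"dp": [0.23, 0, -0.22], "dr": [0, 0, 0], "fingers": 1},
  {"dp": [0, 0, 0], "dr": [0, 0, 0], "fingers": 1},
])

```text
t: 20.75
ee_pos: [0.5371, -0.2687, 0.0774]
tool_rot: [2.233, 2.207, -0.001]
ft_force: [4.8, -6.6, -4.3]
width: 0.0128
grip_force: 40.0
```

Run:
```python
from h import *
np.set_printoptions(precision=4,suppress=True)
for c in ['wrist','scene','side']:
  snap(c,c+'9.png')
  for l in ['plane','crank_grip','jaw','vise']:print(c,l,[(np.round(r['centre'],4).tolist(),round(r['score'],2)) for r in spot_point(c,l)[:4] if np.array(r['centre'])[1]<0.1])
o=observe();print(o['ee_pos'],o['ft_force'],o['t'])
```

```text
wrist plane []
wrist crank_grip [([0.5426, -0.2658, 0.0901], 0.91)]
wrist jaw []
wrist vise [([0.5094, -0.1212, -0.0013], 0.56)]
scene plane [([0.5109, -0.0822, 0.0591], 0.94)]
scene crank_grip [([0.5344, -0.2685, 0.0992], 0.74)]
scene jaw [([0.5091, -0.0844, 0.061], 0.55)]
scene vise [([0.514, -0.1189, 0.0021], 0.83)]
side plane [([0.5055, -0.0859, 0.0635], 0.76)]
side crank_grip [([0.5389, -0.2674, 0.0959], 0.41)]
side jaw [([0.5048, -0.0968, 0.0676], 0.63)]
side vise [([0.5064, -0.1202, -0.0017], 0.94)]
[ 0.5365 -0.2686  0.0785] [ 3.8875 -7.9721 -3.8756] 21.5
```

Call:
send_rows([
  {"dp": [0.14, 0, -0.28], "dr": [0, 0, 0], "fingers": 1},
  {"dp": [0.03, 0, -0.31], "dr": [0, 0, 0], "fingers": 1},
  {"dp": [-0.08, 0, -0.31], "dr": [0, 0, 0], "fingers": 1},
  {"dp": [-0.17, 0, -0.26], "dr": [0, 0, 0], "fingers": 1},
])

```text
t: 21.83
ee_pos: [0.5331, -0.2684, 0.0323]
tool_rot: [2.233, 2.208, -0.0]
ft_force: [-8.0, 1.5, 17.2]
width: 0.0134
grip_force: 40.0
```

Call:
send_rows([
  {"dp": [-0.26, 0, -0.18], "dr": [0, 0, 0], "fingers": 1},
  {"dp": [-0.18, 0, -0.06], "dr": [0, 0, 0], "fingers": 1},
  {"dp": [0, 0, 0], "dr": [0, 0, 0], "fingers": 1},
  {"dp": [0, 0, 0], "dr": [0, 0, 0], "fingers": 1},
])

```text
t: 22.17
ee_pos: [0.5151, -0.2684, 0.023]
tool_rot: [2.234, 2.207, -0.0]
ft_force: [-3.6, -4.5, 2.5]
width: 0.0132
grip_force: 40.0
```

Run:
```python
from h import *
np.set_printoptions(precision=4,suppress=True)
P=[];F=[]
for c in ['wrist','scene','side']:
  snap(c,c+'10.png')
  for l in ['plane','crank_grip','crank_axis','jaw']:
    print(c,l,[(np.round(r['centre'],4).tolist(),round(r['score'],2)) for r in spot_point(c,l)[:4] if np.array(r['centre'])[1]<0.1])
    o=observe();P.append(o['ee_pos']);F.append(o['ft_force'])
print(np.mean(P,0),np.std(P,0),np.mean(F,0),o['t'])
```

```text
wrist plane []
wrist crank_grip [([0.5183, -0.2662, 0.0374], 0.85)]
wrist crank_axis [([0.5095, -0.2679, 0.072], 0.61)]
wrist jaw []
scene plane [([0.5111, -0.0839, 0.0593], 0.65)]
scene crank_grip [([0.5116, -0.1195, 0.0036], 0.66), ([0.5154, -0.2669, 0.041], 0.65)]
scene crank_axis [([0.505, -0.2686, 0.0699], 0.95)]
scene jaw [([0.5065, -0.0946, 0.059], 0.5)]
side plane [([0.5037, -0.0888, 0.0633], 0.59)]
side crank_grip [([0.3855, -0.3569, -0.0029], 0.71), ([0.5161, -0.2665, 0.04], 0.58), ([0.5057, -0.0966, 0.0631], 0.35)]
side crank_axis [([0.5052, -0.2702, 0.0741], 0.66)]
side jaw [([0.5065, -0.0909, 0.0634], 0.58)]
[ 0.5151 -0.2684  0.0229] [0. 0. 0.] [-4.3119 -4.2805  4.3389] 22.9167
```

Call:
send_rows([
  {"dp": [-0.1, 0, -0.02], "dr": [0, 0, 0], "fingers": 1},
  {"dp": [0, 0, 0], "dr": [0, 0, 0], "fingers": 1},
  {"dp": [0, 0, 0], "dr": [0, 0, 0], "fingers": 1},
])

```text
t: 23.17
ee_pos: [0.5122, -0.2685, 0.0226]
tool_rot: [2.233, 2.206, 0.002]
ft_force: [3.7, -3.9, 2.4]
width: 0.0125
grip_force: 40.0
```

Call:
send_rows([
  {"dp": [0, 0, 0], "dr": [0, 0, 0], "fingers": 0.7},
  {"dp": [0, 0, 0], "dr": [0, 0, 0], "fingers": 0.6},
  {"dp": [0, 0, 0], "dr": [0, 0, 0], "fingers": 0.5},
  {"dp": [0, 0, 0], "dr": [0, 0, 0], "fingers": 0.5},
  {"dp": [0, 0, 0], "dr": [0, 0, 0], "fingers": 0.5},
])

```text
t: 23.58
ee_pos: [0.5111, -0.2678, 0.0219]
tool_rot: [-2.234, -2.208, 0.0]
ft_force: [-0.3, 0.3, 0.2]
width: 0.0427
grip_force: 0.0
```

Call:
send_rows([
  {"dp": [0, 0, 0.4], "dr": [0, 0, 0], "fingers": 0.5},
  {"dp": [0, 0, 1], "dr": [0, 0, 0], "fingers": 0.5},
  {"dp": [0, 0, 1], "dr": [0, 0, 0], "fingers": 0.5},
  {"dp": [0, 0, 1], "dr": [0, 0, 0], "fingers": 0.5},
  {"dp": [0, 0, 1], "dr": [0, 0, 0], "fingers": 0.5},
])

```text
t: 24.0
ee_pos: [0.5108, -0.2677, 0.2001]
tool_rot: [-2.234, -2.208, -0.0]
ft_force: [1.2, 0.0, 0.4]
width: 0.0466
grip_force: 0.0
```

Call:
send_rows([
  {"dp": [0, 0, 1], "dr": [0, 0, 0], "fingers": 0.5},
  {"dp": [0, 0, 0], "dr": [0, 0, 0], "fingers": 0.5},
  {"dp": [0, 0, 0], "dr": [0, 0, 0], "fingers": 0.5},
  {"dp": [0, 0, 0], "dr": [0, 0, 0], "fingers": 0.5},
])

```text
t: 24.33
ee_pos: [0.5109, -0.2678, 0.2372]
tool_rot: [-2.234, -2.207, 0.0]
ft_force: [0.3, -0.2, -0.2]
width: 0.0468
grip_force: 0.0
```

Run:
```python
from h import *
np.set_printoptions(precision=4,suppress=True)
for c in ['wrist','scene','side']:
  snap(c,c+'11.png')
  for l in ['plane','offcut','crank_grip','crank_axis','jaw']:
    print(c,l,[(np.round(r['centre'],4).tolist(),round(r['score'],2)) for r in spot_point(c,l)[:2]])
o=observe();print(o['ee_pos'],o['ft_force'],o['t'])
```

```text
wrist plane [([0.5052, -0.0841, 0.0652], 0.86)]
wrist offcut []
wrist crank_grip [([0.5138, -0.2665, 0.0391], 0.82)]
wrist crank_axis [([0.5039, -0.2676, 0.0724], 0.62)]
wrist jaw [([0.51, -0.0986, 0.0621], 0.74)]
scene plane [([0.343, 0.4645, 0.0012], 0.93), ([0.5126, -0.0813, 0.0574], 0.74)]
scene offcut [([0.645, 0.1812, 0.0036], 0.82), ([0.5472, -0.426, 0.0012], 0.52)]
scene crank_grip [([0.5104, -0.269, 0.0432], 0.64), ([0.7474, 0.2687, 0.001], 0.34)]
scene crank_axis [([0.5013, -0.2644, 0.0693], 0.9), ([0.7875, -0.1537, -0.0029], 0.57)]
scene jaw [([0.5067, -0.092, 0.0646], 0.59)]
side plane [([0.5053, -0.0852, 0.0669], 0.96), ([0.2836, 0.3306, 0.0017], 0.77)]
side offcut [([0.644, 0.1836, 0.0078], 0.6)]
side crank_grip [([0.5152, -0.2653, 0.0397], 0.82)]
side crank_axis [([0.5068, -0.2686, 0.0769], 0.83)]
side jaw [([0.514, -0.27, 0.039], 0.72), ([0.5059, -0.0936, 0.0632], 0.61)]
[ 0.5112 -0.268   0.2382] [ 0.1561  0.5189 -0.3144] 25.2333
```

```bash
python3 -c "
from workcell import *
print(finish_job())"
```

```text
the job is handed in; nothing more can be done
None
```

The job is handed in at about 25 s: the offcut is in the tray, and the plane stands sole-down in the vise, clamped about 82° past the nip point. That figure is worked out from the handle angle and the plane's 30 mm width, because the clamping force was too small to read reliably.

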